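# Find the rocking jar lid and press it home

### The job

One of the five glaze jars is not shut: its lid rocks when you press near its edge, while the other four are firm. Press on the lids to find it, then push it fully down onto its jar, and finish with the fingers still pressing lightly on that lid (and on no other), holding it shut. Only press: do not lift, tip or shove any jar, and leave everything else where it is.

Things in the scene. Friction and masses are not known exactly. Their poses are not given: they have to be found in the camera images.
- jar_a: hand-thrown clay jar, loose on the table and full (0.35 to 0.75 kg), 82 mm wide; origin: centre of its underside, z up. Jar heights differ by some mm, so a lid's height does not tell if it is home. A lid not home goes straight down 5 mm when pressed at its centre with over 9 N, then stays and rocks no more
- lid_a: white plastic press-on lid of jar_a, 85 mm wide, flat top, 24 mm skirt; all five look alike. Origin: centre of its top face (96 to 105 mm above the table), z up. Home, it is rigid on its jar; not home, it tips 0.14 rad under 2 to 3 N near any edge (27 mm off centre it sinks 3.5 mm) and springs back level. It cannot come off upwards
- jar_b: hand-thrown clay jar, loose on the table and full (0.35 to 0.75 kg), 82 mm wide; origin: centre of its underside, z up. Jar heights differ by some mm, so a lid's height does not tell if it is home. A lid not home goes straight down 5 mm when pressed at its centre with over 9 N, then stays and rocks no more
- lid_b: white plastic press-on lid of jar_b, 85 mm wide, flat top, 24 mm skirt; all five look alike. Origin: centre of its top face (96 to 105 mm above the table), z up. Home, it is rigid on its jar; not home, it tips 0.14 rad under 2 to 3 N near any edge (27 mm off centre it sinks 3.5 mm) and springs back level. It cannot come off upwards
- jar_c: hand-thrown clay jar, loose on the table and full (0.35 to 0.75 kg), 82 mm wide; origin: centre of its underside, z up. Jar heights differ by some mm, so a lid's height does not tell if it is home. A lid not home goes straight down 5 mm when pressed at its centre with over 9 N, then stays and rocks no more
- lid_c: white plastic press-on lid of jar_c, 85 mm wide, flat top, 24 mm skirt; all five look alike. Origin: centre of its top face (96 to 105 mm above the table), z up. Home, it is rigid on its jar; not home, it tips 0.14 rad under 2 to 3 N near any edge (27 mm off centre it sinks 3.5 mm) and springs back level. It cannot come off upwards
- jar_d: hand-thrown clay jar, loose on the table and full (0.35 to 0.75 kg), 82 mm wide; origin: centre of its underside, z up. Jar heights differ by some mm, so a lid's height does not tell if it is home. A lid not home goes straight down 5 mm when pressed at its centre with over 9 N, then stays and rocks no more
- lid_d: white plastic press-on lid of jar_d, 85 mm wide, flat top, 24 mm skirt; all five look alike. Origin: centre of its top face (96 to 105 mm above the table), z up. Home, it is rigid on its jar; not home, it tips 0.14 rad under 2 to 3 N near any edge (27 mm off centre it sinks 3.5 mm) and springs back level. It cannot come off upwards
- jar_e: hand-thrown clay jar, loose on the table and full (0.35 to 0.75 kg), 82 mm wide; origin: centre of its underside, z up. Jar heights differ by some mm, so a lid's height does not tell if it is home. A lid not home goes straight down 5 mm when pressed at its centre with over 9 N, then stays and rocks no more
- lid_e: white plastic press-on lid of jar_e, 85 mm wide, flat top, 24 mm skirt; all five look alike. Origin: centre of its top face (96 to 105 mm above the table), z up. Home, it is rigid on its jar; not home, it tips 0.14 rad under 2 to 3 N near any edge (27 mm off centre it sinks 3.5 mm) and springs back level. It cannot come off upwards
- test_cup: bystander: small white cup, 50 mm wide, 55 mm tall; origin: centre of its underside
- dropper: bystander: small white bottle, 32 mm wide, 75 mm tall, standing; origin: centre of its underside
- pinch_bowl: bystander: small clay bowl, 72 mm wide, 35 mm tall; origin: centre of its underside
- test_tile: bystander: clay glaze-test tile, L-shaped, 45 x 40 x 57 mm tall; origin: under the centre of its foot
- rib: bystander: flat wooden throwing rib, 85 x 45 x 6 mm; origin: centre of its underside
- brush: bystander: paint brush lying on the table, 180 mm long; origin: on its underside near its middle
- roller: bystander: wooden rolling pin, 230 mm long, 40 mm thick, beyond the jars; origin: centre of its underside
Not all that is in view belongs to the job. Leave any pink look-alike of the jar_c alone. What is shaped like the jar_a but blue is not meant.

How it is judged:
By the outcome, as a careful person would: the job done as asked, in the order asked, and still so for the second after the job is handed in, while the arm keeps its last pose, push and grip.
It also fails if it takes over 56 s, if anything falls off the work surface, if the arm or the gripper's body presses on something with over 40 N, if the wrist force passes 120 N, or if a joint passes its speed limit or range.

### The arm

A 6-joint arm with a two-finger parallel gripper is mounted at the origin on the work surface. World frame = base frame: x ahead of the robot, y to its left, z up, the work surface at z = 0. Lengths are in mm, angles in rad, forces in N, time in s.
With the tool pointing down it reaches from about 300 to 775 mm from the base axis. Payload 14.6 kg.
Tool frame: the origin (TCP) lies at the very end of the fingers, on their centre line; the grasp point (between the pads) lies 19 mm behind it; z points along the fingers, y is the line along which they close (so a half turn about z gives the same grasp; the last joint's range is limited). The gripper opens to 94 mm and grips with 3 to 60 N. Pads are 16 mm wide; open, the fingers measure 119 mm over their backs; the gripper's body (75 mm by 177 mm) begins 78 mm behind the grasp point.
Start: joints at [1.184, 0.3, 1.521, -0, 1.321, -0.067], TCP at [172.904, 522.105, 205.446] pointing down, gripper open.
Joint ranges: [-3.03, 3.03], [-0.79, 2.21], [0.23, 2.52], [-1.04, 4.18], [0, 3.07], [-2.55, 2.55]. Speed limits (rad/s): [2.22, 2.22, 2.57, 3.14, 3.14, 3.14].

### API

Orientations are given as [roll, pitch, yaw] about the fixed x, y, z axes, in that order (R = Rz(yaw) Ry(pitch) Rx(roll)).
In Python, from cell import manip, camera, get_calibration gives the robot as it stands. The module is installed in compiled form; this text tells all that it offers.
- The arm moves only by the tool jog_arm, never from a script. Its argument "plan" is one flat list of numbers, 6 for each row, row after row: the shift along the world's x, y, z in m, then the turn, a rotation vector about the world's x, y, z in degrees. A call has 1 to 20 rows; each row is the pose to reach, as a shift and turn from the pose commanded when the call began; what a row does not reach only later rows make up. A row lasts 1/10 s, in which the tool goes at most 50 mm and 8.59 degrees, less where a joint would pass 70% of its speed; a pose out of reach is approached as far as the arm can. A call with a gripper value outside its range is refused whole. "claw" is the finger opening in m, from 0 to 0.094, set as the call begins (left out, the last holds). The fingers move at their own pace and stop on an object; "force" is the grip in N (left out, the last holds). Time passes only in rows, so rows that repeat a pose let the fingers close. It gives the time, the measured TCP pose, the force, the opening and the grip force at its end, in the units of the state.
- manip.read_state(): the state, without advancing time (a new reading comes with each control period).
- camera(name): name is "scene" or "top" or "wrist"; returns (picture, depth): 384x512x3 uint8, red, green, blue; 384x512 float32, mm along the optical axis (not along the pixel's ray), 0 where there is no reading.
- get_calibration(name): a dict with "fx", "fy", "cx", "cy" (pixels), "origin" and "attitude" of the camera in the world. Camera axes: x right, y down, z forward; pixel columns grow to the right and rows downward; lengths in mm; the calibration is good to about 2 mm. A picture is of the moment at which its call begins: read the wrist's pose just before it. get_calibration takes no time and is no camera call; for the wrist camera it gives the pose at the moment of the call.
- manip.sign_off(): hands the job in; it is judged then, once.
The state is a dict: "clock": time; "joints": joint angles; "qd": joint speeds; "effort": joint torques, N m; "eef_pos": TCP position; "eef_rot": TCP orientation; "wrist_force": force on the tool from outside, world axes, zero at the start; "moment": the same for the moment, N m; "finger_gap": finger opening in mm; "finger_force": force on a finger pad.
Only numpy, scipy, OpenCV 4.12 (cv2) and the standard library are available. Lean on these libraries where they do the work, as an engineer would, in place of code of your own. Each camera call takes 0.05 s, during which the arm holds its last target. There are 200 camera calls.

## Working session

There is one attempt and no reset: what is moved stays moved. The work goes in short steps, Python scripts to look and compute and a tool call to move; the robot and the scene stay as the last step left them, time stands still between calls to the robot, and variables do not carry over. Pictures are saved under pics/ and viewed, at most 10 in all, crops included, and the job is handed in when it is done.

Besides the shell and the picture viewer there is one more tool, called as a command line: name --argument value ..., lists and objects as JSON in quotes. jog_arm: Moves the arm, as the interface text tells. Its arguments: {"type":"object","properties":{"plan":{"type":"array"},"claw":{"type":"number"},"force":{"type":"number"}},"required":["plan"]}

```bash
mkdir -p pics; cat > h.py <<'E'
import numpy as np,cv2
from cell import manip,camera,get_calibration
from scipy.spatial.transform import Rotation as R
def look(n):
    c=get_calibration(n); p,d=camera(n); return p,d,c
def att(c):
    a=np.array(c["attitude"],float)
    return a if a.shape==(3,3) else R.from_euler('xyz',a).as_matrix()
def world(d,c):
    v,u=np.mgrid[:d.shape[0],:d.shape[1]]
    P=np.stack([(u-c["cx"])/c["fx"]*d,(v-c["cy"])/c["fy"]*d,d],-1)
    return P@att(c).T+np.array(c["origin"])
E
python3 - <<'E'
from h import *
for n in("top","scene"):
    p,d,c=look(n); print(n,c)
    cv2.imwrite(f"pics/{n}1.png",p[:,:,::-1]); np.savez(n+"1.npz",p=p,d=d,W=world(d,c))
W=np.load("top1.npz")["W"];d=np.load("top1.npz")["d"]
m=((W[...,2]>88)&(W[...,2]<115)&(d>0)).astype('uint8')
n,l,s,ce=cv2.connectedComponentsWithStats(m)
for i in range(1,n):
    if s[i,4]>60:
        q=W[l==i];print(ce[i].round(),s[i],q.mean(0).round(1),q.min(0).round(),q.max(0).round(), np.load("top1.npz")["p"][l==i].mean(0).round())
print(manip.read_state())
E
```

```text
top {'fx': 411.53914450870855, 'fy': 411.53914450870855, 'cx': 262.73672775433744, 'cy': 188.00505502616124, 'origin': array([ 442.38934309,  -40.93197005, 1045.01123122]), 'attitude': array([-3.01448015, -0.00734373, -1.55618707])}
scene {'fx': 361.86824048968253, 'fy': 361.86824048968253, 'cx': 255.24557169664152, 'cy': 196.40160039799707, 'origin': array([1013.98264731,  -44.50232427,  760.75860614]), 'attitude': array([-2.58227214,  0.01246648,  1.54847726])}
[373.  72.] [323  38 109  51 468] [ 853.9 -309.8   90.3] [ 814. -454.   88.] [ 940. -188.   95.] [93. 53. 26.]
[382.  45.] [365  43  35   6  87] [ 922.  -333.3   90.4] [ 915. -375.   88.] [ 928. -292.   94.] [80. 45. 23.]
[114.  56.] [100  45  23  18 133] [876.5 316.8 101.6] [866. 302.  88.] [905. 346. 115.] [63. 56. 47.]
[140.  57.] [126  45  23  19 128] [876.2 252.8 100.8] [866. 237.  88.] [907. 285. 115.] [64. 56. 47.]
[60. 56.] [ 47  47  22  15 128] [875.1 445.9 101.5] [866. 431.  88.] [893. 474. 115.] [64. 55. 46.]
[87. 56.] [ 75  46  21  17 134] [876.2 380.4 101.7] [866. 366.  88.] [896. 407. 115.] [62. 55. 46.]
[167. 
[... 1634 characters left out ...]
clock': 0.1, 'joints': array([ 1.18440730e+00,  3.00389291e-01,  1.52149981e+00,  4.58901163e-06,
        1.32069261e+00, -6.66047907e-02]), 'qd': array([-1.07471046e-03, -9.34593595e-06, -3.56660674e-03,  2.59710568e-03,
        6.44190383e-04,  7.79337908e-04]), 'effort': array([-8.43104754e-04, -5.32653880e+01, -3.53273535e+01,  7.08963582e-02,
        2.35901383e-02, -5.14088356e-05]), 'eef_pos': array([172.81789912, 521.90600208, 204.96558203]), 'eef_rot': array([-3.14060609e+00, -7.02624186e-05,  2.82180724e+00]), 'wrist_force': array([ 0.11914008,  0.31871315, -0.11858882]), 'moment': array([ 0.02202959,  0.02860101, -0.01360389]), 'finger_force': 0.0, 'finger_gap': 93.99986776632215}
```

View pics/top1.png

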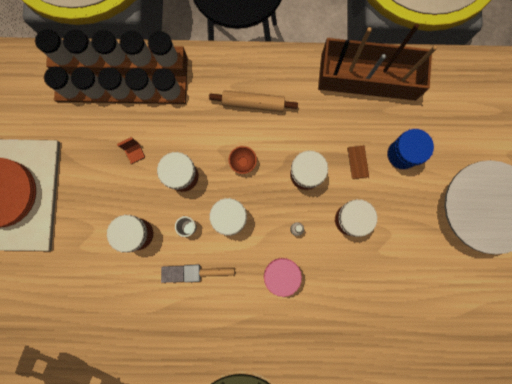

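View pics/scene1.png

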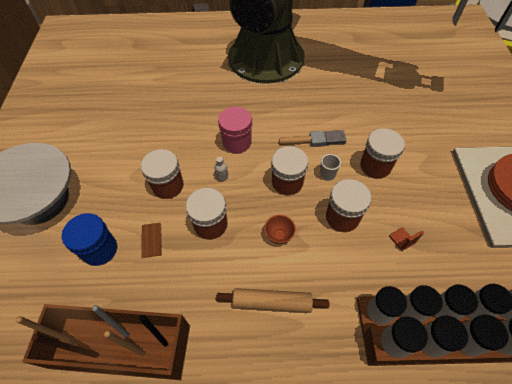

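Five white lids in the top view: (177,170), (309,169), (228,217), (357,218), (127,233). The pink jar at (283,277) and the blue one at (411,148) are the look-alikes, so I exclude them. Next I refine the lid centres and check the candidates in an enlarged crop.

```bash
python3 - <<'E'
from h import *
f=np.load("top1.npz");W,d,p=f["W"],f["d"],f["p"]
hsv=cv2.cvtColor(p,cv2.COLOR_RGB2HSV)
for u,v in[(127,233),(177,170),(228,217),(309,169),(357,218)]:
    z0=np.median(W[v-5:v+6,u-5:u+6,2])
    m=np.zeros(d.shape,bool);m[v-26:v+27,u-26:u+27]=1
    m&=(abs(W[...,2]-z0)<4)
    c,r=cv2.minEnclosingCircle(np.ascontiguousarray(W[m][:,:2].astype(np.float32)))
    A=np.c_[W[m][:,:2]-c,np.ones(m.sum())];k=np.linalg.lstsq(A,W[m][:,2],rcond=None)[0]
    print((u,v),"z",z0.round(1),"c",np.round(c,1),"mean",W[m].mean(0).round(1),"r",round(r,1),"tilt",k[:2].round(3),"hyp",np.hypot(*c).round())
cv2.imwrite("pics/crop1.png",cv2.resize(p[130:270,90:430,::-1],None,fx=2.3,fy=2.3,interpolation=cv2.INTER_CUBIC))
E
```

```text
(127, 233) z 102.5 c [453.9 266. ] mean [453.9 265.7 102.3] r 43.0 tilt [-0.007  0.002] hyp 526.0
(177, 170) z 104.8 c [601.6 158.1] mean [601.3 158.  104.7] r 42.9 tilt [-0.002 -0.002] hyp 622.0
(228, 217) z 95.9 c [496.5  34.6] mean [496.3  34.6  95.9] r 43.0 tilt [0.001 0.002] hyp 498.0
(309, 169) z 100.2 c [ 610.7 -154.3] mean [ 610.6 -153.8  100. ] r 43.2 tilt [0.003 0.001] hyp 630.0
(357, 218) z 99.3 c [ 497.8 -266.8] mean [ 497.4 -266.9   99.1] r 43.1 tilt [-0.001 -0.005] hyp 565.0
```

View pics/crop1.png

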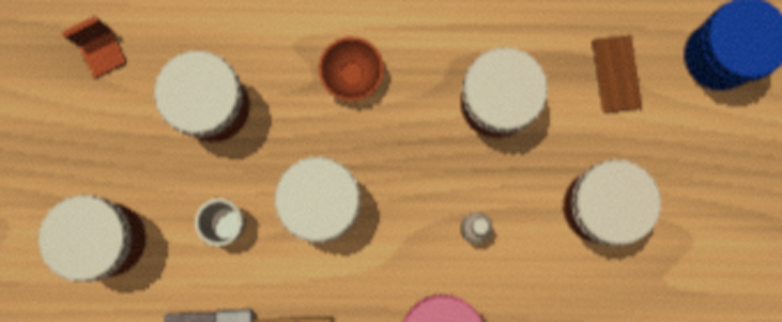

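The crop confirms it: five white lids, none pink or blue. Now I move over the first lid (454,266), offset -x by 27 mm, with the fingers closed.

jog_arm --claw 0 --plan '[0.035,-0.035,-0.02,0,0,0,0.07,-0.07,-0.03,0,0,0,0.1,-0.1,-0.04,0,0,0,0.13,-0.13,-0.05,0,0,0,0.16,-0.16,-0.06,0,0,0,0.19,-0.19,-0.07,0,0,0,0.22,-0.22,-0.08,0,0,0,0.254,-0.256,-0.09,0,0,0,0.254,-0.256,-0.095,0,0,0,0.254,-0.256,-0.095,0,0,0,0.254,-0.256,-0.095,0,0,0]'

```text
clock: 1.2
eef_pos: [426.3, 266.7, 110.5]
eef_rot: [-3.141, -0.0, 2.822]
wrist_force: [-0.1, -0.3, -0.2]
finger_gap: 9.0
finger_force: 0.0
```

jog_arm --plan '[0,0,-0.003,0,0,0,0,0,-0.006,0,0,0,0,0,-0.007,0,0,0,0,0,-0.008,0,0,0,0,0,-0.009,0,0,0,0,0,-0.009,0,0,0]'

```text
clock: 1.8
eef_pos: [426.9, 266.1, 101.4]
eef_rot: [-3.142, -0.0, 2.822]
wrist_force: [0.3, 0.0, -0.1]
finger_gap: 0.3
finger_force: 0.0
```

jog_arm --plan '[0,0,-0.0005,0,0,0,0,0,-0.001,0,0,0,0,0,-0.001,0,0,0]'

```text
clock: 2.1
eef_pos: [426.9, 266.1, 100.4]
eef_rot: [-3.142, -0.0, 2.822]
wrist_force: [0.3, 0.3, 1.1]
finger_gap: 0.7
finger_force: 0.1
```

jog_arm --plan '[0,0,-0.0005,0,0,0,0,0,-0.001,0,0,0,0,0,-0.001,0,0,0]'

```text
clock: 2.4
eef_pos: [426.9, 266.1, 99.4]
eef_rot: [-3.142, -0.0, 2.822]
wrist_force: [-0.8, 1.2, 0.5]
finger_gap: 0.4
finger_force: 0.4
```

jog_arm --plan '[0,0,-0.0005,0,0,0,0,0,-0.001,0,0,0,0,0,-0.001,0,0,0]'

```text
clock: 2.7
eef_pos: [426.9, 266.1, 98.7]
eef_rot: [3.142, 0.0, 2.822]
wrist_force: [-2.7, -1.4, 5.0]
finger_gap: 0.3
finger_force: 2.6
```

jog_arm --plan '[0,0,-0.0005,0,0,0,0,0,-0.001,0,0,0,0,0,-0.001,0,0,0]'

```text
clock: 3.0
eef_pos: [426.9, 266.2, 98.3]
eef_rot: [3.141, 0.0, 2.822]
wrist_force: [-5.2, -2.6, 12.6]
finger_gap: 0.1
finger_force: 6.4
```

jog_arm --plan '[0,0,0.001,0,0,0,0,0,0.002,0,0,0,0,0,0.002,0,0,0]'

```text
clock: 3.3
eef_pos: [427.0, 266.1, 99.5]
eef_rot: [3.141, 0.0, 2.822]
wrist_force: [-1.2, 0.3, 1.2]
finger_gap: 0.6
finger_force: 0.4
```

jog_arm --plan '[0,0,0.0005,0,0,0,0,0,0.001,0,0,0,0,0,0.001,0,0,0]'

```text
clock: 3.6
eef_pos: [426.9, 266.1, 100.4]
eef_rot: [-3.141, -0.0, 2.822]
wrist_force: [-0.3, 0.1, -0.3]
finger_gap: 0.6
finger_force: 0.0
```

jog_arm --plan '[0,0,0.005,0,0,0,0,0,0.018,0,0,0,0.03,-0.022,0.019,0,0,0,0.06,-0.044,0.019,0,0,0,0.09,-0.066,0.019,0,0,0,0.12,-0.088,0.019,0,0,0,0.148,-0.108,0.019,0,0,0,0.148,-0.108,0.015,0,0,0,0.148,-0.108,0.009,0,0,0,0.148,-0.108,0.006,0,0,0,0.148,-0.108,0.006,0,0,0]'

```text
clock: 4.7
eef_pos: [574.1, 158.8, 106.2]
eef_rot: [-3.141, -0.001, 2.823]
wrist_force: [-0.6, 0.5, -0.0]
finger_gap: 0.5
finger_force: 0.0
```

jog_arm --plan '[0,0,0,0,0,0,0,0,0,0,0,0]'

```text
clock: 4.9
eef_pos: [574.8, 158.5, 106.9]
eef_rot: [3.141, 0.0, 2.822]
wrist_force: [-0.1, 0.6, -0.8]
finger_gap: 0.5
finger_force: 0.0
```

jog_arm --plan '[0,0,-0.0005,0,0,0,0,0,-0.001,0,0,0,0,0,-0.001,0,0,0]'

```text
clock: 5.2
eef_pos: [574.9, 158.1, 105.4]
eef_rot: [-3.142, -0.0, 2.822]
wrist_force: [0.1, -0.1, -0.1]
finger_gap: 0.3
finger_force: 0.0
```

jog_arm --plan '[0,0,-0.0005,0,0,0,0,0,-0.001,0,0,0,0,0,-0.001,0,0,0]'

```text
clock: 5.5
eef_pos: [575.0, 158.1, 105.3]
eef_rot: [3.141, 0.0, 2.822]
wrist_force: [-3.8, -1.4, 8.7]
finger_gap: 0.6
finger_force: 4.2
```

jog_arm --plan '[0,0,0.005,0,0,0,0,0,0.015,0,0,0,-0.025,-0.03,0.015,0,0,0,-0.05,-0.06,0.015,0,0,0,-0.08,-0.09,0.012,0,0,0,-0.105,-0.123,0.01,0,0,0,-0.105,-0.123,0.004,0,0,0,-0.105,-0.123,-0.003,0,0,0,-0.105,-0.123,-0.005,0,0,0,-0.105,-0.123,-0.005,0,0,0,-0.105,-0.123,-0.005,0,0,0]'

```text
clock: 6.6
eef_pos: [470.3, 35.7, 99.4]
eef_rot: [-3.142, -0.0, 2.823]
wrist_force: [0.4, -0.9, -0.0]
finger_gap: 0.3
finger_force: 0.0
```

jog_arm --plan '[0,0,-0.0005,0,0,0,0,0,-0.001,0,0,0,0,0,-0.001,0,0,0]'

```text
clock: 6.9
eef_pos: [470.0, 35.2, 98.4]
eef_rot: [-3.142, -0.0, 2.822]
wrist_force: [-0.0, 0.2, 0.4]
finger_gap: 0.4
finger_force: 0.0
```

jog_arm --plan '[0,0,-0.0005,0,0,0,0,0,-0.001,0,0,0,0,0,-0.001,0,0,0]'

```text
clock: 7.2
eef_pos: [469.9, 35.1, 97.4]
eef_rot: [-3.142, -0.0, 2.822]
wrist_force: [0.4, -0.2, 0.5]
finger_gap: 0.6
finger_force: 0.0
```

jog_arm --plan '[0,0,-0.0005,0,0,0,0,0,-0.001,0,0,0,0,0,-0.001,0,0,0]'

```text
clock: 7.5
eef_pos: [469.9, 35.1, 96.4]
eef_rot: [-3.142, -0.0, 2.822]
wrist_force: [-0.4, 0.1, -0.3]
finger_gap: 0.5
finger_force: 0.0
```

jog_arm --plan '[0,0,-0.0005,0,0,0,0,0,-0.001,0,0,0,0,0,-0.001,0,0,0]'

```text
clock: 7.8
eef_pos: [470.0, 35.1, 96.2]
eef_rot: [3.142, 0.0, 2.822]
wrist_force: [-4.6, -0.8, 10.7]
finger_gap: 0.6
finger_force: 5.7
```

jog_arm --plan '[0,0,0.005,0,0,0,0,0,0.02,0,0,0,0.02,-0.034,0.025,0,0,0,0.04,-0.066,0.025,0,0,0,0.06,-0.1,0.025,0,0,0,0.08,-0.133,0.025,0,0,0,0.1,-0.166,0.025,0,0,0,0.114,-0.189,0.02,0,0,0,0.114,-0.189,0.012,0,0,0,0.114,-0.189,0.007,0,0,0,0.114,-0.189,0.007,0,0,0,0.114,-0.189,0.007,0,0,0]'

```text
clock: 9.0
eef_pos: [583.8, -153.1, 102.8]
eef_rot: [3.142, 0.0, 2.823]
wrist_force: [0.2, -0.7, 0.2]
finger_gap: 0.3
finger_force: 0.0
```

jog_arm --plan '[0,0,-0.0005,0,0,0,0,0,-0.001,0,0,0,0,0,-0.001,0,0,0]'

```text
clock: 9.3
eef_pos: [584.0, -153.7, 101.7]
eef_rot: [3.142, 0.0, 2.822]
wrist_force: [-0.5, -0.6, 1.1]
finger_gap: 0.4
finger_force: 0.0
```

jog_arm --plan '[0,0,-0.0005,0,0,0,0,0,-0.001,0,0,0,0,0,-0.001,0,0,0]'

```text
clock: 9.6
eef_pos: [583.9, -153.9, 100.4]
eef_rot: [-3.142, -0.0, 2.822]
wrist_force: [0.3, 0.5, 0.0]
finger_gap: 0.6
finger_force: 0.0
```

jog_arm --plan '[0,0,-0.0005,0,0,0,0,0,-0.001,0,0,0,0,0,-0.001,0,0,0]'

```text
clock: 9.9
eef_pos: [584.0, -153.9, 100.3]
eef_rot: [-3.142, 0.0, 2.822]
wrist_force: [-4.2, 1.0, 9.0]
finger_gap: 0.5
finger_force: 4.1
```

jog_arm --plan '[0,0,0.005,0,0,0,0,0,0.018,0,0,0,-0.03,-0.03,0.018,0,0,0,-0.06,-0.06,0.018,0,0,0,-0.09,-0.09,0.018,0,0,0,-0.113,-0.113,0.015,0,0,0,-0.113,-0.113,0.008,0,0,0,-0.113,-0.113,0.002,0,0,0,-0.113,-0.113,0.002,0,0,0,-0.113,-0.113,0.002,0,0,0]'

```text
clock: 10.9
eef_pos: [471.6, -266.2, 101.5]
eef_rot: [3.141, -0.0, 2.823]
wrist_force: [-0.1, -0.4, -0.9]
finger_gap: 0.7
finger_force: 0.0
```

jog_arm --plan '[0,0,-0.0005,0,0,0,0,0,-0.001,0,0,0,0,0,-0.001,0,0,0]'

```text
clock: 11.2
eef_pos: [471.1, -266.7, 100.5]
eef_rot: [3.142, 0.0, 2.822]
wrist_force: [0.7, 1.2, -0.3]
finger_gap: 0.8
finger_force: 0.0
```

jog_arm --plan '[0,0,-0.0005,0,0,0,0,0,-0.001,0,0,0,0,0,-0.001,0,0,0]'

```text
clock: 11.5
eef_pos: [470.9, -266.9, 99.4]
eef_rot: [3.142, -0.0, 2.822]
wrist_force: [-0.6, 0.2, 0.1]
finger_gap: 0.6
finger_force: 0.0
```

jog_arm --plan '[0,0,-0.0005,0,0,0,0,0,-0.001,0,0,0,0,0,-0.001,0,0,0]'

```text
clock: 11.8
eef_pos: [471.0, -266.9, 99.2]
eef_rot: [-3.141, 0.0, 2.822]
wrist_force: [-3.6, 2.2, 9.6]
finger_gap: 0.2
finger_force: 4.7
```

Lids at (177,170), (228,217), (309,169) and (357,218) are all firm at their measured heights. The lid at (127,233) gave way about 3.5 mm below its measured height with hardly any force, so it is the loose one. I go back to its centre.

jog_arm --plan '[0,0,0.005,0,0,0,0,0,0.03,0,0,0,0,0.03,0.035,0,0,0,-0.001,0.07,0.035,0,0,0,-0.002,0.115,0.035,0,0,0,-0.004,0.16,0.035,0,0,0,-0.006,0.205,0.035,0,0,0,-0.008,0.25,0.035,0,0,0,-0.01,0.295,0.035,0,0,0,-0.012,0.34,0.035,0,0,0,-0.013,0.385,0.035,0,0,0,-0.014,0.43,0.035,0,0,0,-0.015,0.475,0.035,0,0,0,-0.016,0.51,0.03,0,0,0,-0.017,0.533,0.025,0,0,0,-0.017,0.533,0.018,0,0,0,-0.017,0.533,0.01,0,0,0,-0.017,0.533,0.008,0,0,0,-0.017,0.533,0.008,0,0,0,-0.017,0.533,0.008,0,0,0]'

```text
clock: 13.8
eef_pos: [454.2, 265.5, 106.8]
eef_rot: [3.141, 0.0, 2.821]
wrist_force: [0.6, 0.4, 0.2]
finger_gap: 0.3
finger_force: 0.0
```

```bash
python3 - <<'E'
from h import *
p,d,c=look("top"); W=world(d,c); cv2.imwrite("pics/top2.png",p[:,:,::-1])
f=np.load("top1.npz")
for u,v in[(127,233),(177,170),(228,217),(309,169),(357,218)]:
    o=[]
    for w in(f["W"],W):
        z0=np.median(f["W"][v-5:v+6,u-5:u+6,2]);m=np.zeros(d.shape,bool);m[v-26:v+27,u-26:u+27]=1
        m&=abs(w[...,2]-z0)<4
        o+=[np.r_[w[m].mean(0),m.sum()].round(1)]
    print((u,v),*o)
s=manip.read_state();print(s["eef_pos"],s["wrist_force"])
E
```

```text
(127, 233) [ 453.9  265.7  102.3 1070. ] [482.  253.8 101.8 180. ]
(177, 170) [ 601.3  158.   104.7 1006. ] [ 601.3  157.9  104.7 1006. ]
(228, 217) [ 496.3   34.6   95.9 1014. ] [ 496.4   35.1   95.7 1022. ]
(309, 169) [ 610.6 -153.8  100.   996. ] [ 610.8 -153.9  100.   983. ]
(357, 218) [ 497.4 -266.9   99.1 1032. ] [ 497.3 -267.    99.1 1032. ]
[454.25734076 265.62264089 106.85220726] [0.49449472 0.31752861 0.73737394]
```

Nothing has moved, and the lid is still up at about 102. I press at its centre.

jog_arm --plan '[0,0,-0.001,0,0,0,0,0,-0.002,0,0,0,0,0,-0.003,0,0,0,0,0,-0.0035,0,0,0,0,0,-0.004,0,0,0,0,0,-0.004,0,0,0]'

```text
clock: 14.45
eef_pos: [453.9, 266.1, 102.4]
eef_rot: [-3.142, -0.0, 2.822]
wrist_force: [-0.5, -0.0, 0.5]
finger_gap: 0.7
finger_force: 0.0
```

jog_arm --plan '[0,0,-0.0005,0,0,0,0,0,-0.001,0,0,0,0,0,-0.001,0,0,0]'

```text
clock: 14.75
eef_pos: [453.9, 266.1, 101.4]
eef_rot: [-3.142, -0.0, 2.822]
wrist_force: [0.8, -0.3, 0.9]
finger_gap: 0.4
finger_force: 0.0
```

jog_arm --plan '[0,0,-0.0005,0,0,0,0,0,-0.001,0,0,0,0,0,-0.001,0,0,0]'

```text
clock: 15.05
eef_pos: [453.9, 266.1, 100.4]
eef_rot: [-3.142, -0.0, 2.822]
wrist_force: [-0.1, -0.2, -0.1]
finger_gap: 0.3
finger_force: 0.0
```

jog_arm --plan '[0,0,-0.0005,0,0,0,0,0,-0.001,0,0,0,0,0,-0.001,0,0,0]'

```text
clock: 15.35
eef_pos: [454.0, 266.2, 99.8]
eef_rot: [3.141, 0.0, 2.822]
wrist_force: [-1.0, 0.1, 4.4]
finger_gap: 0.4
finger_force: 2.2
```

jog_arm --plan '[0,0,-0.0005,0,0,0,0,0,-0.001,0,0,0,0,0,-0.001,0,0,0]'

```text
clock: 15.65
eef_pos: [454.1, 266.3, 99.1]
eef_rot: [3.141, 0.001, 2.822]
wrist_force: [-2.2, -0.4, 7.6]
finger_gap: 0.8
finger_force: 4.0
```

jog_arm --plan '[0,0,-0.0005,0,0,0,0,0,-0.001,0,0,0,0,0,-0.001,0,0,0]'

```text
clock: 15.95
eef_pos: [454.1, 266.2, 98.2]
eef_rot: [3.141, 0.001, 2.822]
wrist_force: [-3.3, -2.2, 8.7]
finger_gap: 0.5
finger_force: 4.5
```

It is sliding down under about 9 N, so it is the loose one. I keep pressing.

jog_arm --plan '[0,0,-0.0005,0,0,0,0,0,-0.001,0,0,0,0,0,-0.0015,0,0,0,0,0,-0.0015,0,0,0]'

```text
clock: 16.35
eef_pos: [454.3, 266.3, 97.7]
eef_rot: [3.14, 0.001, 2.822]
wrist_force: [-6.8, -4.2, 21.1]
finger_gap: 0.2
finger_force: 10.7
```

jog_arm --plan '[0,0,-0.0005,0,0,0,0,0,-0.001,0,0,0,0,0,-0.0015,0,0,0,0,0,-0.0015,0,0,0]'

```text
clock: 16.75
eef_pos: [454.6, 266.5, 97.5]
eef_rot: [3.14, 0.002, 2.822]
wrist_force: [-12.3, -6.2, 35.0]
finger_gap: 0.6
finger_force: 17.5
```

jog_arm --plan '[0,0,0.002,0,0,0,0,0,0.005,0,0,0,0,0,0.012,0,0,0,0.013,0,0.012,0,0,0,0.027,0,0.012,0,0,0,0.027,0,0.008,0,0,0,0.027,0,0.005,0,0,0,0.027,0,0.005,0,0,0,0.027,0,0.005,0,0,0]'

```text
clock: 17.65
eef_pos: [480.4, 266.2, 99.4]
eef_rot: [-3.141, -0.0, 2.822]
wrist_force: [-0.9, -0.5, -0.2]
finger_gap: 0.4
finger_force: 0.0
```

jog_arm --plan '[0,0,-0.0005,0,0,0,0,0,-0.001,0,0,0,0,0,-0.001,0,0,0]'

```text
clock: 17.95
eef_pos: [480.8, 266.1, 98.5]
eef_rot: [3.142, 0.0, 2.822]
wrist_force: [-0.1, 0.0, 0.0]
finger_gap: 0.5
finger_force: 0.0
```

jog_arm --plan '[0,0,-0.0005,0,0,0,0,0,-0.001,0,0,0,0,0,-0.001,0,0,0]'

```text
clock: 18.25
eef_pos: [481.0, 266.2, 97.8]
eef_rot: [3.141, 0.0, 2.822]
wrist_force: [-1.4, -0.3, 4.7]
finger_gap: 0.5
finger_force: 2.5
```

jog_arm --plan '[0,0,-0.0005,0,0,0,0,0,-0.0008,0,0,0,0,0,-0.0008,0,0,0]'

```text
clock: 18.55
eef_pos: [481.4, 266.3, 97.7]
eef_rot: [3.141, 0.001, 2.822]
wrist_force: [-2.2, -1.1, 11.3]
finger_gap: 0.2
finger_force: 5.2
```

The edge is firm now, at the same height as the centre (97.7), so the lid is home. I return to the centre for a light hold.

jog_arm --plan '[0,0,0.003,0,0,0,0,0,0.008,0,0,0,-0.013,0,0.008,0,0,0,-0.027,0,0.008,0,0,0,-0.027,0,0.005,0,0,0,-0.027,0,0.002,0,0,0,-0.027,0,0.0012,0,0,0,-0.027,0,0.0006,0,0,0,-0.027,0,0.0006,0,0,0,-0.027,0,0.0006,0,0,0,-0.027,0,0.0006,0,0,0]'

```text
clock: 19.65
eef_pos: [454.5, 266.2, 97.9]
eef_rot: [3.141, 0.0, 2.822]
wrist_force: [-4.9, -1.2, 9.8]
finger_gap: 0.6
finger_force: 5.2
```

```bash
python3 - <<'E'
from h import *
p,d,c=look("top"); cv2.imwrite("pics/top3.png",p[:,:,::-1])
s=manip.read_state();print(s["clock"],s["eef_pos"],s["wrist_force"],s["finger_force"])
E
```

```text
19.7 [454.47464332 266.19661888  97.89438741] [-5.12171358 -1.55483808 10.23499698] 5.152170985238627
```

View pics/top3.png

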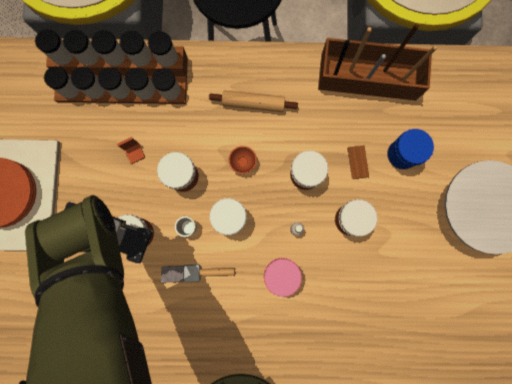

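Everything is in place and the arm is over lid (127,233). I ease the push to a light one.

jog_arm --plan '[0,0,0.0004,0,0,0,0,0,0.0004,0,0,0,0,0,0.0004,0,0,0]'

```text
clock: 20.0
eef_pos: [454.4, 266.2, 98.0]
eef_rot: [3.141, -0.0, 2.822]
wrist_force: [-3.4, -0.5, 7.2]
finger_gap: 0.5
finger_force: 3.3
```

jog_arm --plan '[0,0,0.0003,0,0,0,0,0,0.0003,0,0,0,0,0,0.0003,0,0,0,0,0,0.0003,0,0,0]'

```text
clock: 20.4
eef_pos: [454.3, 266.1, 98.0]
eef_rot: [3.141, 0.0, 2.822]
wrist_force: [0.7, 0.1, 3.2]
finger_gap: 0.5
finger_force: 1.6
```

```bash
python3 -c "
from cell import manip
s=manip.read_state();print(s['wrist_force'],s['finger_force'])
if s['finger_force']>1: print(manip.sign_off())"
```

```text
[0.68387134 0.12337336 3.22613918] 1.5805360005469993
the job is handed in; nothing more can be done
None
```

The loose lid was on the jar at about x 454, y 266 mm; I pressed it home, checked that one edge (the +x side) no longer gives, and handed the job in at about 20 s with the fingers holding it at about 3 N and nothing else visibly moved.

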